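# Tighten the cigar-mould press by one click and lock it

## Robot

A 7-joint arm with a two-finger parallel gripper is mounted at the origin on the work surface. World frame = base frame: x ahead of the robot, y to its left, z up, the work surface at z = 0. Lengths are in m, angles in rad, forces in N, time in s.
With the tool pointing down it reaches from about 0.425 to 1.025 m from the base axis. Payload 3.6 kg.
Tool frame: the origin (TCP) lies at the very end of the fingers, on their centre line; the grasp point (between the pads) lies 19 mm behind it (manip.grip_point_offset is the distance from the TCP to the grasp point, in m); z points along the fingers, y is the line along which they close (so a half turn about z gives the same grasp; the last joint's range is limited). The gripper opens to 85 mm and grips with 20 to 120 N. Pads are 22 mm wide; open, the fingers measure 114 mm over their backs; the gripper's body (76 mm by 85 mm) begins 54 mm behind the grasp point. The pads swing forward as they close: fully open they stand 13 mm farther back than shut.
Start: joints at [-1.25, 0.591, 0.048, 1.609, -0.033, 0.943, -0.034], TCP at [0.292, 0.664, 0.231] pointing down, gripper open.
Joint ranges: [-2.69, 2.69], [-0.47, 2.24], [-1.27, 1.36], [0.19, 2.51], [-1.53, 4.68], [0.08, 2.07], [-3.09, 3.09]. Speed limits (rad/s): [2.57, 2.57, 3.14, 3.14, 3.14, 3.14, 3.14].

## Interface

Orientations are given as a unit quaternion [w, x, y, z].
In Python, from cell import status, read_camera, manip, models gives the robot as it stands.
- The arm moves only by the tool apply_moves, never from a script. Its argument "targets" is a list of rows, each a list of 7 numbers: the shift along the tool's x, y, z in cm, then the turn, a rotation vector about the tool's x, y, z in degrees, then the opening, from 0 (shut) to 1 (fully open). A call has 1 to 12 rows; each row shifts and turns the commanded pose from where the row before left it, along the tool's axes as they then stand; what a row does not reach is not made up. A row lasts 1/12 s, in which the tool goes at most 41.7 mm and 7.16 degrees, less where a joint would pass 70% of its speed; a pose out of reach is approached as far as the arm can. A call with a gripper value outside its range is refused whole. The fingers move at their own pace and stop on an object; "newtons" is the grip in N (left out, the last holds). Time passes only in rows, so rows that do not move let the fingers close. It gives the time, the measured TCP pose, the force, the opening and the grip force at its end, in the units of the state.
- status.get_obs(): the state, without advancing time (a new reading comes with each control period).
- read_camera(name): name is "scene" or "top"; returns a dict with "image" (420x560x3 uint8, blue, green, red), "camera_matrix" (3x3 intrinsics, pixels), "dist_coeffs" ([k1, k2, p1, p2, k3] as OpenCV has them; the pictures are not rectified), "pose" (4x4, takes a point from camera to world coordinates). Camera axes: x right, y down, z forward; pixel columns grow to the right and rows downward; lengths in m; the calibration is good to about 2 mm. A picture is of the moment at which its call begins. There is no depth.
- manip.close_job(): hands the job in; it is judged then, once.
Trained networks look in a picture, given as the dict that the camera call returned (one of the last four; its "shot" number tells which), for a name from the list of things; names that differ only in an ending like _2 or _b are one class to them, and where a whole thing is asked for, a point or a joint stands for the part that bears it (a point fixed in the world has none). Each returns a list of dicts, best first, with "score" (0 to 1); they miss things now and then, are a little off and sometimes report something else, mostly with a low value. They report only what shows in the picture. A call takes as long as a camera call.
- models.regions_of(name, picture): "pixels" (420x560 bool, what is visible of it).
- models.pinpoint(name, picture): "position" ([x, y, z] in m, in the coordinates of the camera as it stood for that picture, good to about 4 mm: a listed point, or the origin of a listed thing).
The state is a dict: "time": time; "joints": joint angles; "qd": joint speeds; "joint_torque": joint torques, N m; "tool_pos": TCP position; "tcp_rot": TCP orientation; "force": force on the tool from outside, world axes, zero at the start; "torque": the same for the moment, N m; "grip_width": finger opening in m; "gripper_force": force on a finger pad.
Only numpy, scipy, OpenCV 4.12 (cv2) and the standard library are available. Lean on these libraries where they do the work, as an engineer would, in place of code of your own. Each camera call takes 0.05 s, during which the arm holds its last target. There are 200 camera calls.

## Task

Tighten the mould press: turn the orange torque knob clockwise until it clicks once past its detent, and stop there, for a second click is too tight. Then press the red lock cap fully down until it clicks home, let go, and leave the paste bowl, the spare mould half and the cigar tray where they are.

Things in the scene. Friction and masses are not known exactly. Their poses are not given: they have to be found in the camera images.
- press: Fixed bench press on a closed wooden cigar mould: green base plate 160 x 310 x 20 mm, two columns at y = +-135 mm (4 mm caps on top), aluminium beam 60 x 310 mm along the press's y, beam top 150 mm above the table. Origin: centre of its underside; z up. The knob's vertical axis passes through it; the red lock cap is 100 mm from it along the press's +y.
- knob_grip (a point): Grip point of the orange torque knob, on its vertical turning axis, 191 mm above the table. The knob is an upright bar 50 mm long (this point's x), 14 mm thick (its y), 34 mm tall; its top is 10 mm above this point; its foot, a 52 mm round orange disc, has its top 23 mm below. Clockwise from above tightens. It does not unwind when let go. Most wrists need two or three grasps.
- knob (a joint): Knob angle relative to the collar, rad, clockwise positive. 0: not clicked (white pointer on the bar's top at the collar's white mark); under 0.15 while both turn together. Once the collar is at its stop, torque carries it over a ridge at 0.33 into the next rest at 0.66 (pointer at the green mark): the click. A second ridge at 0.99 must not be passed. Let go past a ridge, it settles in its rest.
- lock_top (a point): Centre of the top face of the red round lock cap, 28 mm in diameter, 22 mm tall, on its stud on the beam. The top is 186 mm above the table at the start and 176 mm when snapped home.
- lock (a joint): How far the lock cap is pressed down, m: 0 up (held by its detent), 0.009 to 0.010 clicked home. Pushing it over needs about 10 N straight down near its centre; the far part of the travel it snaps by itself.
- paste_bowl: White ceramic bowl, 90 mm across the rim, 45 mm high, standing loose. Origin: centre of its underside. Leave it alone.
- mould_half: Loose half of a wooden mould, 70 x 160 mm, 27 mm high, with grooves. Origin: centre of its underside. Leave it alone.
- cigar_tray: Loose plywood tray with cigars, 130 x 115 mm, 42 mm high. Origin: centre of its underside. Leave it alone.
- collar_top (a point): Centre of the top of the dark steel collar (76 mm across) under the knob, 160 mm above the table, with a white and a green mark. Knob and collar first turn together against friction (about 0.1 N m) for 1.0 to 2.8 rad, different every time; then the collar meets its stop and the torque rises to about 0.3 N m, where the knob clicks over its detent.

How it is judged:
By the outcome, as a careful person would: the job done as asked, in the order asked, and still so for the second after the job is handed in, with the robot touching nothing.
It also fails if it takes over 58 s, if anything falls off the work surface, if the arm or the gripper's body presses on something with over 40 N, if the wrist force passes 120 N, or if a joint passes its speed limit or range.

## Working session

There is one attempt and no reset: what is moved stays moved. The work goes in short steps, Python scripts to look and compute and a tool call to move; the robot and the scene stay as the last step left them, time stands still between calls to the robot, and variables do not carry over. Pictures are saved under pics/ and viewed, at most 10 in all, crops included, and the job is handed in when it is done.

Besides the shell and the picture viewer there is one more tool, called after "Request:" in YAML: its name, and indented under it one key for each argument. apply_moves: Moves the arm, as the interface text tells. Its arguments: {"type":"object","properties":{"targets":{"type":"array"},"newtons":{"type":"number"}},"required":["targets"]}

```bash
mkdir -p pics
cat > h.py <<'E'
import numpy as np, cv2
from scipy.spatial.transform import Rotation as R
from cell import status, read_camera, manip, models
def world(name,p):
    out=[]
    for d in models.pinpoint(name,p)[:2]:
        P=np.array(p["pose"]); out.append((round(d["score"],2),(P[:3,:3]@np.array(d["position"])+P[:3,3]).round(4)))
    return out
def proj(p,X):
    P=np.linalg.inv(np.array(p["pose"]))
    return cv2.projectPoints(np.array(X,float).reshape(-1,1,3),cv2.Rodrigues(P[:3,:3])[0],P[:3,3],np.array(p["camera_matrix"]),np.array(p["dist_coeffs"]))[0].reshape(-1,2)
def onplane(p,uv,z):
    n=cv2.undistortPoints(np.array(uv,float).reshape(-1,1,2),np.array(p["camera_matrix"]),np.array(p["dist_coeffs"])).reshape(-1,2)
    P=np.array(p["pose"]); d=np.c_[n,np.ones(len(n))]@P[:3,:3].T
    return P[:3,3]+d*((z-P[2,3])/d[:,2])[:,None]
def st():
    o=status.get_obs(); q=np.array(o["tcp_rot"]); r=R.from_quat(q[[1,2,3,0]])
    print(o["time"],np.round(o["tool_pos"],4),"\n",r.as_matrix().round(3),"\nj",np.round(o["joints"],3),"f",np.round(o["force"],1),"t",np.round(o["torque"],2),o["grip_width"],o["gripper_force"])
    return o,r
E
python3 - <<'E'
from h import *
st()
for c in ["top","scene"]:
    p=read_camera(c); cv2.imwrite(f"pics/{c}1.png",p["image"])
    print(c,np.array(p["pose"])[:3,3],p["camera_matrix"][0][0])
    for n in ["press","knob_grip","lock_top","collar_top","paste_bowl","mould_half","cigar_tray"]:
        print(n,world(n,p))
E
```

```text
0.0 [0.2912 0.663  0.2302] 
 [[-0.916  0.402 -0.001]
 [ 0.402  0.916 -0.002]
 [-0.    -0.002 -1.   ]] 
j [-1.25   0.592  0.048  1.61  -0.033  0.943 -0.034] f [0.2 0.8 0.5] t [-0.01  0.    0.01] 0.08535192655981597 0.0
top [ 0.43127274 -0.02315842  1.11952407] 525.3390265277044
press [(0.61, array([ 0.4876,  0.043 , -0.0014]))]
knob_grip [(0.91, array([0.4935, 0.0442, 0.1905]))]
lock_top []
collar_top [(0.68, array([0.4958, 0.0408, 0.1586]))]
paste_bowl [(0.92, array([ 0.6252, -0.0774,  0.0017]))]
mould_half [(0.6, array([6.549e-01, 1.289e-01, 4.000e-04]))]
cigar_tray [(0.95, array([ 0.4731, -0.2186,  0.0029]))]
scene [ 1.04417789 -0.39782488  0.90937872] 415.5116467837344
press [(0.87, array([ 4.981e-01,  4.010e-02, -1.000e-04]))]
knob_grip [(0.9, array([0.4934, 0.0457, 0.1906]))]
lock_top [(0.59, array([0.4937, 0.1433, 0.1868]))]
collar_top [(0.98, array([0.4951, 0.0435, 0.1584]))]
paste_bowl [(0.73, array([ 0.6288, -0.0744, -0.0027])), (0.35, array([ 4.764e-01, -2.206e-01,  1.000e-04]))]
mould_half [(0.63, array([ 0.6594,  0.1275, -0.0044]))]
cigar_tray [(0.94, array([ 0.4797, -0.2194,  0.0035]))]
```

Run:
```python
import cv2
a=cv2.imread("pics/top1.png");cv2.imwrite("pics/top1z.png",cv2.resize(a[100:400,150:550],(800,600),interpolation=2))
```

```text
(no output)
```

View pics/top1.png

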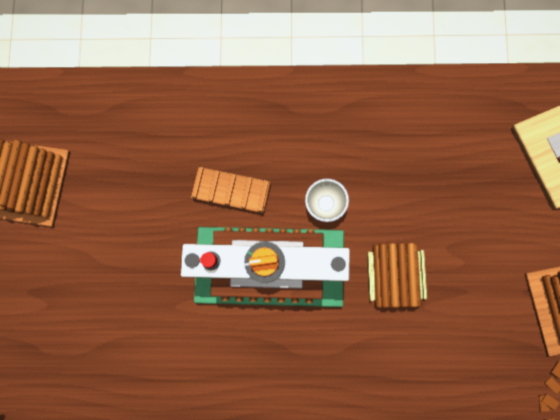

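View pics/scene1.png

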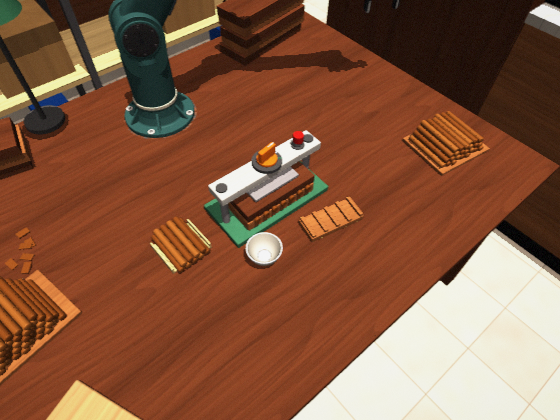

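The top view shows the knob at about (264,261) with its bar roughly left-right, the red cap at (208,260), the bowl at (327,201), the mould half at (231,190) and the tray at (397,275). I'll zoom in for the knob angle.

Run:
```python
from h import *
p=read_camera("top"); a=p["image"]
cv2.imwrite("pics/z1.png",cv2.resize(a[231:291,190:350],(800,300),interpolation=2))
s=read_camera("scene")
red=lambda im:((im[...,2]>120)&(im[...,1]<50)&(im[...,0]<60)).astype('u1')
for q,zz in ((p,.186),(s,.182)):
    n,l,stt,c=cv2.connectedComponentsWithStats(red(q["image"]));k=[i for i in range(1,n) if stt[i,4]>15];print([(stt[i],c[i],onplane(q,c[i],zz).round(4)) for i in k])
# orange bar top mask
hsv=cv2.cvtColor(a,cv2.COLOR_BGR2HSV)
print(onplane(p,[[247,265],[277,259],[182,261],[338,263]],.201).round(4), onplane(p,[[192,261],[338,264]],.154).round(4))
for nm in ["knob_grip","collar_top"]:
    print(nm,proj(p,[[.494,.0445,.191]]))
```

```text
[(array([206, 256,  10,  12,  22], dtype=int32), array([211.90909091, 262.86363636]), array([[0.4892, 0.1358, 0.186 ]]))]
[(array([293, 131,  10,  13,  83], dtype=int32), array([298.14457831, 135.95180723]), array([[0.5013, 0.1407, 0.182 ]]))]
[[ 0.4845  0.0717  0.201 ]
 [ 0.495   0.0193  0.201 ]
 [ 0.4916  0.1859  0.201 ]
 [ 0.488  -0.087   0.201 ]] [[ 0.4947  0.1781  0.154 ]
 [ 0.489  -0.0903  0.154 ]]
knob_grip [[262.99431291 259.95069609]]
collar_top [[262.99431291 259.95069609]]
```

View pics/z1.png

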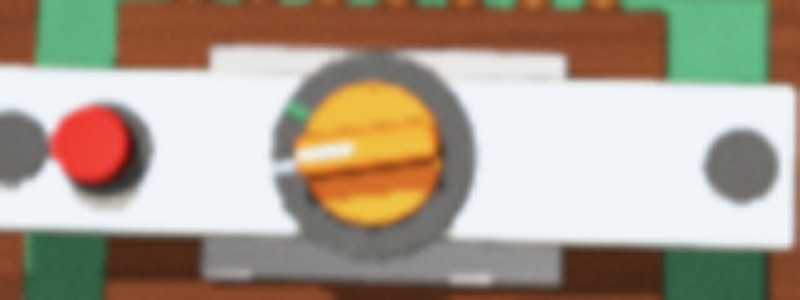

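The zoom shows the pointer on the left end of the bar, in line with the white mark at about (285,167) in the crop. The green mark is at (298,108), and the bar is tilted about 7.5° from the image horizontal. The knob axis is at about (0.493,0.044), and the wrist needs tool y near 7.5° in the world frame. Moving over it now.

Request:
apply_moves:
  targets:
    - [-2.17, -2.43, 0, 0, 0, 0, 1]
    - [-2.17, -2.43, 0, 0, 0, 0, 1]
    - [-2.17, -2.43, 0, 0, 0, 0, 1]
    - [-2.17, -2.43, 0, 0, 0, 0, 1]
    - [-2.17, -2.43, 0, 0, 0, 0, 1]
    - [-2.17, -2.43, 0, 0, 0, 0, 1]
    - [-2.17, -2.43, 0, 0, 0, 0, 1]
    - [-2.17, -2.43, 0, 0, 0, 0, 1]
    - [-2.17, -2.43, 0, 0, 0, 0, 1]
    - [-2.17, -2.43, 0, 0, 0, 0, 1]
    - [-2.17, -2.43, 0, 0, 0, 0, 1]
    - [-2.17, -2.43, 0, 0, 0, 0, 1]

```text
time: 1.9
tool_pos: [0.4131, 0.2907, 0.2316]
tcp_rot: [0.0, 0.205, 0.979, 0.0]
force: [0.6, -0.5, 0.5]
grip_width: 0.0853
gripper_force: 0.0
```

Request:
apply_moves:
  targets:
    - [-2.17, -2.43, 0, 0, 0, 0, 1]
    - [-2.17, -2.43, 0, 0, 0, 0, 1]
    - [-2.17, -2.43, 0, 0, 0, 0, 1]
    - [-2.17, -2.43, 0, 0, 0, 0, 1]
    - [-2.17, -2.43, 0, 0, 0, 0, 1]
    - [-2.17, -2.43, 0, 0, 0, 0, 1]
    - [-2.17, -2.43, 0, 0, 0, 0, 1]
    - [-2.17, -2.43, 0, 0, 0, 0, 1]

```text
time: 2.57
tool_pos: [0.494, 0.0428, 0.2317]
tcp_rot: [0.0, 0.205, 0.979, 0.0]
force: [0.3, 0.9, 0.0]
grip_width: 0.0855
gripper_force: 0.0
```

Request:
apply_moves:
  targets:
    - [0, 0, 0, 0, 0, 4.9, 1]
    - [0, 0, 0, 0, 0, 4.9, 1]
    - [0, 0, 0, 0, 0, 4.9, 1]
    - [0, 0, 0, 0, 0, 4.9, 1]
    - [0, 0, 0, 0, 0, 4.9, 1]
    - [0, 0, 0, 0, 0, 4.9, 1]
    - [0, 0, 0, 0, 0, 4.9, 1]
    - [0, 0, 0, 0, 0, 4.9, 1]
    - [0, 0, 0, 0, 0, 4.9, 1]
    - [0, 0, 0, 0, 0, 4.9, 1]
    - [0, 0, 0, 0, 0, 4.9, 1]
    - [0, 0, 0, 0, 0, 4.9, 1]

```text
time: 3.57
tool_pos: [0.4937, 0.0444, 0.2316]
tcp_rot: [0.0, 0.661, 0.75, 0.0]
force: [-0.3, 0.2, 0.0]
grip_width: 0.0853
gripper_force: 0.0
```

```bash
cat >> h.py <<'E'
def goto(x,y,z,yaw=None):
    o,r=st(); M=r.as_matrix(); d=np.array([x,y,z])-np.array(o["tool_pos"])
    print("shift cm (tool)",(M.T@d*100).round(2),"tool-y deg",np.degrees(np.arctan2(M[1,1],M[0,1])).round(1))
    if yaw is not None:
        c,s=np.cos(np.radians(yaw)),np.sin(np.radians(yaw))
        T=np.column_stack([[-0-s*-1*-1 if 0 else -s,c,0],[c,s,0],[0,0,-1]]); print("rotvec deg",np.degrees(R.from_matrix(M.T@T).as_rotvec()).round(1))
E
sed -i 's/\[-0-s\*-1\*-1 if 0 else -s,c,0\]/[-s,c,0]/' h.py
python3 - <<'E'
from h import *
goto(.4935,.0445,.173,7.5)
p=read_camera("top");cv2.imwrite("pics/t2.png",p["image"])
E
```

```text
3.5667 [0.4937 0.0444 0.2316] 
 [[-0.126  0.992  0.001]
 [ 0.992  0.126  0.   ]
 [ 0.     0.001 -1.   ]] 
j [-0.51   0.324  0.416  2.13  -0.196  0.722  0.161] f [-0.3  0.2  0. ] t [-0.01 -0.05 -0.06] 0.08530590146654073 0.0
shift cm (tool) [ 0.01 -0.02  5.86] tool-y deg 7.3
rotvec deg [ 0.  -0.  -0.2]
```

Request:
apply_moves:
  targets:
    - [0, 0, 1.5, 0, 0, 0, 1]
    - [0, 0, 1.5, 0, 0, 0, 1]
    - [0, 0, 1.5, 0, 0, 0, 1]
    - [0, 0, 1.3, 0, 0, 0, 1]
    - [0, 0, 0, 0, 0, 0, 1]
    - [0, 0, 0, 0, 0, 0, 1]

```text
time: 4.12
tool_pos: [0.4932, 0.0443, 0.1731]
tcp_rot: [-0.0, 0.659, 0.752, -0.0]
force: [-0.4, 0.6, 0.8]
grip_width: 0.0853
gripper_force: 0.0
```

Request:
apply_moves:
  targets:
    - [0, 0, 0, 0, 0, 0, 0]
    - [0, 0, 0, 0, 0, 0, 0]
    - [0, 0, 0, 0, 0, 0, 0]
    - [0, 0, 0, 0, 0, 0, 0]
    - [0, 0, 0, 0, 0, 0, 0]
    - [0, 0, 0, 0, 0, 0, 0]
    - [0, 0, 0, 0, 0, 0, 0]
    - [0, 0, 0, 0, 0, 0, 0]
    - [0, 0, 0, 0, 0, 0, 0]
    - [0, 0, 0, 0, 0, 0, 0]
  newtons: 70

```text
time: 4.95
tool_pos: [0.4947, 0.0445, 0.1739]
tcp_rot: [0.001, 0.659, 0.752, 0.001]
force: [2.4, 0.4, 5.5]
grip_width: 0.013
gripper_force: 69.8
```

```bash
python3 -c "
from h import *
st()"
```

```text
4.95 [0.4947 0.0445 0.1739] 
 [[-0.13   0.991  0.002]
 [ 0.991  0.13   0.   ]
 [-0.     0.002 -1.   ]] 
j [-0.461  0.414  0.366  2.179 -0.264  0.587  0.228] f [2.4 0.4 5.5] t [ 0.02 -0.24  0.01] 0.012982518347314996 69.82798218727112
```

Request:
apply_moves:
  targets:
    - [0, 0, 0, 0, 0, 4.5, 0]
    - [0, 0, 0, 0, 0, 4.5, 0]
    - [0, 0, 0, 0, 0, 4.5, 0]
    - [0, 0, 0, 0, 0, 4.5, 0]
    - [0, 0, 0, 0, 0, 4.5, 0]
    - [0, 0, 0, 0, 0, 4.5, 0]
    - [0, 0, 0, 0, 0, 4.5, 0]
    - [0, 0, 0, 0, 0, 4.5, 0]
    - [0, 0, 0, 0, 0, 4.5, 0]
    - [0, 0, 0, 0, 0, 4.5, 0]

```text
time: 5.78
tool_pos: [0.4939, 0.0447, 0.1739]
tcp_rot: [-0.0, 0.898, 0.441, 0.0]
force: [0.2, 1.3, 7.4]
grip_width: 0.0131
gripper_force: 70.2
```

```bash
python3 -c "
from h import *
st()"
```

```text
5.7833 [0.4939 0.0447 0.1739] 
 [[ 0.611  0.791  0.001]
 [ 0.791 -0.611  0.001]
 [ 0.001  0.    -1.   ]] 
j [-0.627  0.453  0.595  2.186 -0.439  0.618 -0.373] f [0.2 1.3 7.4] t [ 0.18 -0.03  0.15] 0.013130238156533764 70.17784237861633
```

Request:
apply_moves:
  targets:
    - [0, 0, 0, 0, 0, 4, 0]
    - [0, 0, 0, 0, 0, 4, 0]
    - [0, 0, 0, 0, 0, 4, 0]

```text
time: 6.03
tool_pos: [0.4938, 0.0449, 0.1739]
tcp_rot: [-0.001, 0.939, 0.345, 0.0]
force: [0.6, 0.8, 7.3]
grip_width: 0.013
gripper_force: 70.3
```

```bash
python3 -c "
from h import *
goto(.4935,.0445,.173)"
```

```text
6.0333 [0.4938 0.0449 0.1739] 
 [[ 0.762  0.647  0.   ]
 [ 0.647 -0.762  0.001]
 [ 0.001 -0.001 -1.   ]] 
j [-0.669  0.468  0.656  2.187 -0.487  0.631 -0.53 ] f [0.6 0.8 7.3] t [0.37 0.03 0.08] 0.013042480725333148 70.25796175003052
shift cm (tool) [-0.05  0.01  0.09] tool-y deg -49.7
```

Request:
apply_moves:
  targets:
    - [0, 0, 0, 0, 0, 4, 0]
    - [0, 0, 0, 0, 0, 4, 0]
    - [0, 0, 0, 0, 0, 4, 0]

```text
time: 6.28
tool_pos: [0.4936, 0.045, 0.1738]
tcp_rot: [-0.001, 0.97, 0.245, 0.0]
force: [-0.2, 1.6, 7.5]
grip_width: 0.0126
gripper_force: 70.3
```

```bash
python3 -c "
from h import *
goto(.4935,.0445,.173)"
```

```text
6.2833 [0.4936 0.045  0.1738] 
 [[ 0.88   0.475 -0.   ]
 [ 0.475 -0.88   0.002]
 [ 0.001 -0.001 -1.   ]] 
j [-0.71   0.485  0.717  2.189 -0.536  0.646 -0.686] f [-0.2  1.6  7.5] t [0.42 0.03 0.09] 0.012645073848457287 70.32183408737183
shift cm (tool) [-0.04  0.04  0.08] tool-y deg -61.7
```

Request:
apply_moves:
  targets:
    - [0, 0, 0, 0, 0, 4.5, 0]
    - [0, 0, 0, 0, 0, 4.5, 0]
    - [0, 0, 0, 0, 0, 4.5, 0]

```text
time: 6.53
tool_pos: [0.4936, 0.0453, 0.1738]
tcp_rot: [-0.001, 0.992, 0.129, -0.0]
force: [-0.3, 3.0, 8.6]
grip_width: 0.0129
gripper_force: 70.4
```

```bash
python3 -c "
from h import *
goto(.4935,.0445,.173)"
```

```text
6.5333 [0.4936 0.0453 0.1738] 
 [[ 0.967  0.256 -0.   ]
 [ 0.256 -0.967  0.002]
 [ 0.    -0.002 -1.   ]] 
j [-0.754  0.506  0.785  2.19  -0.592  0.666 -0.861] f [-0.3  3.   8.6] t [0.38 0.12 0.15] 0.012909119040570906 70.3741192817688
shift cm (tool) [-0.03  0.07  0.08] tool-y deg -75.2
```

Request:
apply_moves:
  targets:
    - [0, 0, 0, 0, 0, 4.5, 0]
    - [0, 0, 0, 0, 0, 4.5, 0]
    - [0, 0, 0, 0, 0, 4.5, 0]

```text
time: 6.78
tool_pos: [0.4936, 0.0455, 0.1739]
tcp_rot: [-0.001, 1.0, 0.012, -0.0]
force: [-0.2, 3.1, 9.5]
grip_width: 0.0129
gripper_force: 70.4
```

```bash
python3 -c "
from h import *
goto(.4935,.0445,.173)"
```

```text
6.7833 [0.4936 0.0455 0.1739] 
 [[ 1.     0.023 -0.   ]
 [ 0.023 -1.     0.003]
 [-0.    -0.003 -1.   ]] 
j [-0.796  0.531  0.853  2.192 -0.648  0.69  -1.035] f [-0.2  3.1  9.5] t [0.58 0.07 0.16] 0.012933850948754794 70.42595744132996
shift cm (tool) [-0.01  0.1   0.09] tool-y deg -88.7
```

Request:
apply_moves:
  targets:
    - [0, 0, 0, 0, 0, 4, 0]
    - [0, 0, 0, 0, 0, 4, 0]
    - [0, 0, 0, 0, 0, 4, 0]

```text
time: 7.03
tool_pos: [0.4936, 0.0457, 0.1739]
tcp_rot: [-0.001, 0.996, -0.093, -0.0]
force: [-1.1, 2.4, 8.4]
grip_width: 0.0129
gripper_force: 70.5
```

```bash
python3 -c "
from h import *
goto(.4935,.0445,.173)"
```

```text
7.0333 [0.4936 0.0457 0.1739] 
 [[ 0.983 -0.185 -0.001]
 [-0.185 -0.983  0.003]
 [-0.001 -0.003 -1.   ]] 
j [-0.831  0.556  0.913  2.193 -0.697  0.714 -1.19 ] f [-1.1  2.4  8.4] t [0.69 0.17 0.21] 0.012862688398401496 70.46921968460083
shift cm (tool) [0.01 0.12 0.08] tool-y deg -100.6
```

Request:
apply_moves:
  targets:
    - [0, 0, 0, 0, 0, 4, 0]
    - [0, 0, 0, 0, 0, 4, 0]
    - [0, 0, 0, 0, 0, 4, 0]

```text
time: 7.28
tool_pos: [0.4937, 0.0459, 0.1738]
tcp_rot: [-0.002, 0.981, -0.196, -0.001]
force: [0.3, 2.6, 8.7]
grip_width: 0.0128
gripper_force: 70.5
```

```bash
python3 -c "
from h import *
goto(.4935,.0445,.173)"
```

```text
7.2833 [0.4937 0.0459 0.1738] 
 [[ 0.923 -0.385 -0.   ]
 [-0.385 -0.923  0.003]
 [-0.002 -0.003 -1.   ]] 
j [-0.863  0.584  0.972  2.194 -0.746  0.742 -1.346] f [0.3 2.6 8.7] t [0.72 0.04 0.15] 0.012761566171409661 70.48178315162659
shift cm (tool) [0.04 0.14 0.08] tool-y deg -112.6
```

Request:
apply_moves:
  targets:
    - [0, 0, 0, 0, 0, 4, 0]
    - [0, 0, 0, 0, 0, 4, 0]
    - [0, 0, 0, 0, 0, 4, 0]

```text
time: 7.53
tool_pos: [0.4938, 0.0461, 0.1738]
tcp_rot: [-0.002, 0.955, -0.298, -0.001]
force: [-0.9, 2.8, 9.6]
grip_width: 0.0126
gripper_force: 70.6
```

```bash
python3 -c "
from h import *
goto(.4935,.0445,.173)"
```

```text
7.5333 [0.4938 0.0461 0.1738] 
 [[ 0.823 -0.568 -0.   ]
 [-0.568 -0.823  0.004]
 [-0.002 -0.003 -1.   ]] 
j [-0.893  0.614  1.03   2.194 -0.793  0.773 -1.502] f [-0.9  2.8  9.6] t [0.72 0.   0.37] 0.01260471642453988 70.56275010108948
shift cm (tool) [0.07 0.15 0.08] tool-y deg -124.6
```

Request:
apply_moves:
  targets:
    - [0, 0, 0, 0, 0, 4, 0]
    - [0, 0, 0, 0, 0, 4, 0]
    - [0, 0, 0, 0, 0, 4, 0]

```text
time: 7.78
tool_pos: [0.494, 0.0463, 0.1739]
tcp_rot: [-0.002, 0.918, -0.396, -0.001]
force: [0.3, 4.3, 8.7]
grip_width: 0.0127
gripper_force: 70.5
```

```bash
python3 -c "
from h import *
goto(.4935,.0445,.173)"
```

```text
7.7833 [0.494  0.0463 0.1739] 
 [[ 0.686 -0.727  0.   ]
 [-0.727 -0.686  0.004]
 [-0.003 -0.003 -1.   ]] 
j [-0.92   0.647  1.087  2.195 -0.839  0.807 -1.66 ] f [0.3 4.3 8.7] t [0.95 0.03 0.05] 0.012673271280520846 70.50114870071411
shift cm (tool) [0.1  0.16 0.09] tool-y deg -136.7
```

Torque went up to 0.37 and then dropped to 0.05, which suggests a click. I'll average some readings and check.

Run:
```python
from h import *
t=[]
for i in range(5):
    p=read_camera("top"); t.append(status.get_obs()["torque"][2])
print(np.round(t,2))
s=read_camera("scene")
u,v=proj(s,[[.494,.045,.17]])[0].astype(int); u2,v2=proj(p,[[.494,.045,.17]])[0].astype(int)
a=[cv2.resize(q["image"][y-30:y+30,x-40:x+40],(400,300),interpolation=2) for q,x,y in((p,u2,v2),(s,u,v))]
cv2.imwrite("pics/c3.png",np.hstack(a))
```

```text
[ 0.01  0.    0.03 -0.09  0.06]
```

View pics/c3.png

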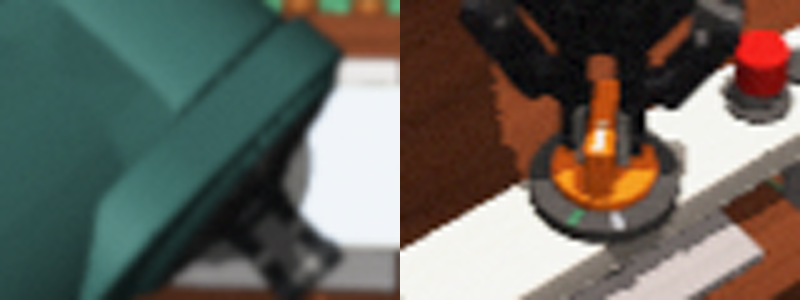

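In the scene view (right half of the crop), the green mark is at (575,215), the white mark at (617,220), and the pointer end of the bar near (597,190) between them. Next I'll turn these into angles.

Run:
```python
from h import *
s=read_camera("scene")
u,v=proj(s,[[.494,.045,.17]])[0].astype(int)
f=lambda x,y:[u-40+(x-400+.5)/5-.5,v-30+(y+.5)/5-.5]
W=onplane(s,[f(575,215),f(617,220),f(605,192)],.160)
c=np.array([.494,.0447])
print([np.degrees(np.arctan2(*(w[:2]-c)[::-1])).round(1) for w in W], np.linalg.norm(W[:,:2]-c,axis=1)); st()
print(proj(s,[[.494,.0447,.201],[.494+.025*.686,.0447-.025*.727,.201],[.494+.025,.0447,.201]])-[u-40,v-30])
```

```text
[np.float64(-64.7), np.float64(-29.5), np.float64(-39.1)] [0.03364935 0.03419926 0.01545251]
8.1333 [0.494  0.0463 0.1739] 
 [[ 0.689 -0.725 -0.   ]
 [-0.725 -0.689  0.004]
 [-0.003 -0.003 -1.   ]] 
j [-0.919  0.646  1.086  2.195 -0.838  0.806 -1.658] f [ 0.3  3.9 10.3] t [ 0.99 -0.05 -0.  ] 0.012880022406599086 70.77727317810059
[[40.4519066  21.41959463]
 [39.0778264  29.0090776 ]
 [47.18446728 27.30818456]]
```

White is at about -29.5° and the pointer at -46.5°, so the knob is balanced near the first ridge (0.33). I'll add 16°, which brings it close to the rest at 0.66.

Request:
apply_moves:
  targets:
    - [0, 0, 0, 0, 0, 4, 0]
    - [0, 0, 0, 0, 0, 4, 0]
    - [0, 0, 0, 0, 0, 4, 0]
    - [0, 0, 0, 0, 0, 4, 0]
    - [0, 0, 0, 0, 0, 0, 0]

```text
time: 8.55
tool_pos: [0.4942, 0.0464, 0.1738]
tcp_rot: [-0.002, 0.854, -0.52, -0.001]
force: [-0.0, 4.6, 9.0]
grip_width: 0.0128
gripper_force: 70.7
```

Run:
```python
from h import *
t=[]
for i in range(5):
    s=read_camera("scene"); t.append(status.get_obs()["torque"][2])
print(np.round(t,2)); goto(.4935,.0445,.24)
u,v=proj(s,[[.494,.045,.17]])[0].astype(int)
cv2.imwrite("pics/c4.png",cv2.resize(s["image"][v-30:v+30,u-40:u+40],(640,480),interpolation=2))
```

```text
[ 0.08  0.02  0.04 -0.04  0.05]
8.8 [0.4942 0.0464 0.1738] 
 [[ 0.462 -0.887  0.   ]
 [-0.887 -0.462  0.004]
 [-0.004 -0.002 -1.   ]] 
j [-0.95   0.694  1.158  2.196 -0.895  0.856 -1.872] f [0.  5.  9.7] t [ 0.89 -0.21  0.05] 0.012536015918070543 70.69973587989807
shift cm (tool) [ 0.11  0.14 -6.62] tool-y deg -152.5
```

View pics/c4.png

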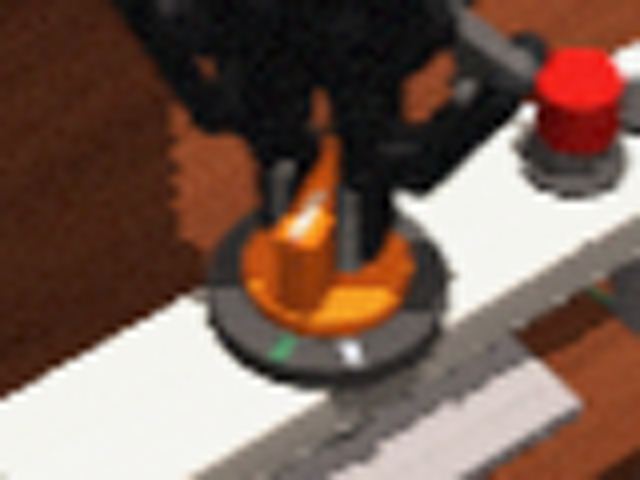

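The collar has not moved (green mark at (283,347), white at (350,352)), and the pointer end of the bar now lines up with green with torque near zero. Releasing and lifting to check.

Request:
apply_moves:
  targets:
    - [0, 0, 0, 0, 0, 0, 1]
    - [0, 0, 0, 0, 0, 0, 1]
    - [0, 0, 0, 0, 0, 0, 1]
    - [0, 0, 0, 0, 0, 0, 1]
    - [0, 0, 0, 0, 0, 0, 1]
    - [0, 0, 0, 0, 0, 0, 1]
    - [0, 0, -1.5, 0, 0, 0, 1]
    - [0, 0, -2, 0, 0, 0, 1]
    - [0, 0, -2, 0, 0, 0, 1]
    - [0, 0, -2, 0, 0, 0, 1]
    - [0, 0, 0, 0, 0, 0, 1]

```text
time: 9.72
tool_pos: [0.4956, 0.0435, 0.2513]
tcp_rot: [-0.002, 0.855, -0.519, 0.002]
force: [1.1, -0.7, -0.4]
grip_width: 0.0853
gripper_force: 0.0
```

Run:
```python
from h import *
s=read_camera("scene"); print(world("lock_top",s),world("knob_grip",s))
u,v=proj(s,[[.494,.045,.17]])[0].astype(int)
cv2.imwrite("pics/c5.png",cv2.resize(s["image"][v-30:v+30,u-40:u+40],(640,480),interpolation=2))
n,l,q,c=cv2.connectedComponentsWithStats(((s["image"][...,2]>110)&(s["image"][...,1]<50)&(s["image"][...,0]<60)).astype('u1'));print([(q[i],c[i]) for i in range(1,n) if q[i,4]>15])
for P in ([.494,.1437,.186],[.494,.1437,.164]): print(proj(s,[P]))
goto(.494,.1437,.24)
```

```text
[(0.64, array([0.4931, 0.1415, 0.1824]))] [(0.84, array([0.4936, 0.0453, 0.1897]))]
[(array([293, 131,  11,  13,  97], dtype=int32), array([298.15463918, 136.43298969]))]
[[297.19322031 132.65076486]]
[[296.74274188 139.07172841]]
9.8667 [0.493  0.0446 0.2479] 
 [[ 0.462 -0.887 -0.001]
 [-0.887 -0.462  0.001]
 [-0.001  0.    -1.   ]] 
j [-1.052  0.607  1.298  2.131 -0.73   0.969 -2.002] f [-0.1  0.5  0.6] t [ 0.01 -0.02 -0.  ] 0.085676792306161 0.0
shift cm (tool) [-8.74 -4.66  0.79] tool-y deg -152.5
```

View pics/c5.png

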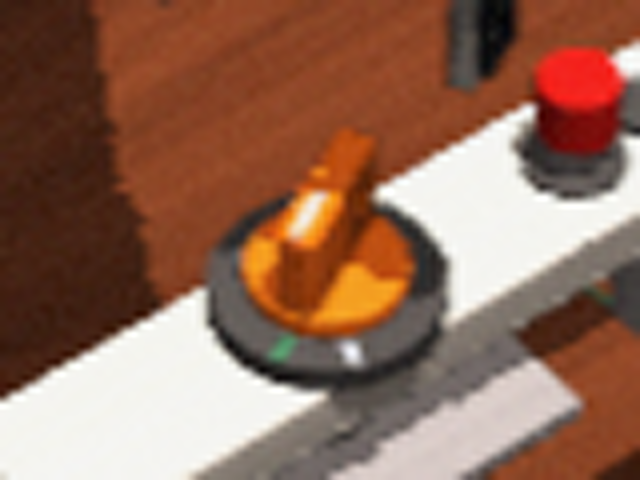

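The pointer now points at the green mark with the knob at rest, so that is one click. Next I'll unwind the wrist, shut the fingers and go to the cap.

Request:
apply_moves:
  targets:
    - [0, 0, 0, 0, 0, -6.5, 0]
    - [0, 0, 0, 0, 0, -6.5, 0]
    - [0, 0, 0, 0, 0, -6.5, 0]
    - [0, 0, 0, 0, 0, -6.5, 0]
    - [0, 0, 0, 0, 0, -6.5, 0]
    - [0, 0, 0, 0, 0, -6.5, 0]
    - [0, 0, 0, 0, 0, -6.5, 0]
    - [0, 0, 0, 0, 0, -6.5, 0]
    - [0, 0, 0, 0, 0, -6.5, 0]
    - [0, 0, 0, 0, 0, -6.5, 0]
    - [0, 0, 0, 0, 0, -6.5, 0]
    - [0, 0, 0, 0, 0, -6.5, 0]

```text
time: 10.87
tool_pos: [0.4924, 0.0444, 0.2471]
tcp_rot: [0.0, 0.99, 0.138, -0.001]
force: [0.3, 0.2, 0.1]
grip_width: -0.0001
gripper_force: 0.0
```

Request:
apply_moves:
  targets:
    - [0, 0, 0, 0, 0, -6.5, 0]
    - [0, 0, 0, 0, 0, -6.5, 0]
    - [0, 0, 0, 0, 0, -6.5, 0]
    - [0, 0, 0, 0, 0, -6.5, 0]
    - [0, 0, 0, 0, 0, -6.5, 0]
    - [0, 0, 0, 0, 0, -6.5, 0]
    - [0, 0, 0, 0, 0, -6.5, 0]
    - [0, 0, 0, 0, 0, -6.5, 0]
    - [0, 0, 0, 0, 0, -6.5, 0]
    - [0, 0, 0, 0, 0, -6.5, 0]
    - [0, 0, 0, 0, 0, -6.5, 0]
    - [0, 0, 0, 0, 0, -6.5, 0]

```text
time: 11.87
tool_pos: [0.4923, 0.0444, 0.247]
tcp_rot: [-0.001, 0.683, 0.73, -0.001]
force: [-0.9, 0.7, -0.2]
grip_width: -0.0
gripper_force: 0.0
```

Run:
```python
from h import *
goto(.494,.1437,.2,4)
```

```text
11.8667 [0.4923 0.0444 0.247 ] 
 [[-0.067  0.998 -0.003]
 [ 0.998  0.067 -0.   ]
 [-0.    -0.003 -1.   ]] 
j [-0.594  0.313  0.52   2.118 -0.223  0.766  0.134] f [-0.9  0.7 -0.2] t [0.   0.06 0.02] -3.947230915796083e-05 0.0
shift cm (tool) [9.9  0.84 4.7 ] tool-y deg 3.8
rotvec deg [-0.2  0.  -0.2]
```

Run:
```python
from h import *
p=read_camera("top"); s=read_camera("scene")
im=cv2.imread("pics/top1.png").astype(int)
for q,a,m in ((p,im,0),(s,s["image"].astype(int),1)):
    g=(a[...,2]>90)&(a[...,2]>2.6*a[...,1])&(a[...,2]>2.6*a[...,0])
    n,l,t,c=cv2.connectedComponentsWithStats(g.astype('u1'))
    X=[[.494,.1437,.186]];w=proj(q,X)[0]
    for i in range(1,n):
        if np.hypot(*(c[i]-w))<12: print(t[i],c[i],w,onplane(q,c[i],.186 if m==0 else .178).round(4))
print(onplane(p,[[208-.0,260]],.186), onplane(p,[[192.3,261],[338,264]],.154))
x,y=298,136
cv2.imwrite("pics/z5.png",np.hstack([cv2.resize(im[250:270,198:218].astype('u1'),(400,400),interpolation=0),cv2.resize(s["image"][126:146,288:308],(400,400),interpolation=0)]))
```

```text
[201 253  15  15 176] [208.27840909 259.76704545] [207.54557109 260.18005342] [[0.4947 0.1424 0.186 ]]
[293 131  11  13 113] [297.95575221 136.69026549] [297.19322031 132.65076486] [[0.5    0.1415 0.178 ]]
[[0.4943194  0.14289646 0.186     ]] [[ 0.49466582  0.17754884  0.154     ]
 [ 0.48903892 -0.09028946  0.154     ]]
```

View pics/z5.png

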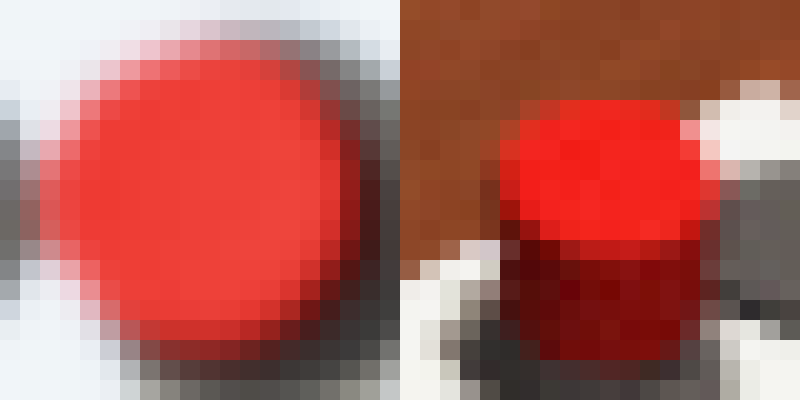

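The crops put the cap's top centre at about (207.8,259.8) in the top image, which gives (0.4945,0.143).

Request:
apply_moves:
  targets:
    - [2.5, 0.25, 0, 0, 0, 0, 0]
    - [2.5, 0.25, 0, 0, 0, 0, 0]
    - [2.4, 0.2, 0, 0, 0, 0, 0]
    - [2.4, 0.2, 0, 0, 0, 0, 0]
    - [0, 0, 1.5, 0, 0, 0, 0]
    - [0, 0, 1.5, 0, 0, 0, 0]
    - [0, 0, 1.7, 0, 0, 0, 0]
    - [0, 0, 0, 0, 0, 0, 0]
    - [0, 0, 0, 0, 0, 0, 0]

```text
time: 12.72
tool_pos: [0.4954, 0.1423, 0.2002]
tcp_rot: [-0.001, 0.686, 0.728, -0.002]
force: [0.3, -0.8, 0.6]
grip_width: 0.0001
gripper_force: 0.0
```

Run:
```python
from h import *
goto(.4948,.1431,.187,4)
```

```text
12.7167 [0.4954 0.1423 0.2002] 
 [[-0.059  0.998 -0.003]
 [ 0.998  0.059 -0.002]
 [-0.001 -0.003 -1.   ]] 
j [-0.718  0.407  0.461  2.118 -0.283  0.679 -0.008] f [ 0.3 -0.8  0.6] t [ 0.   -0.01 -0.05] 6.568652614164857e-05 0.0
shift cm (tool) [ 0.08 -0.05  1.32] tool-y deg 3.4
rotvec deg [-0.2  0.1 -0.6]
```

Request:
apply_moves:
  targets:
    - [0.08, -0.05, 0.4, 0, 0, 0, 0]
    - [0, 0, 0.4, 0, 0, 0, 0]
    - [0, 0, 0.4, 0, 0, 0, 0]
    - [0, 0, 0.2, 0, 0, 0, 0]
    - [0, 0, 0.2, 0, 0, 0, 0]
    - [0, 0, 0.2, 0, 0, 0, 0]
    - [0, 0, 0, 0, 0, 0, 0]

```text
time: 13.3
tool_pos: [0.4959, 0.1435, 0.1836]
tcp_rot: [-0.0, 0.685, 0.728, 0.0]
force: [-2.0, -0.3, 2.3]
grip_width: 0.0001
gripper_force: 1.2
```

Request:
apply_moves:
  targets:
    - [0, 0, 0.2, 0, 0, 0, 0]
    - [0, 0, 0.2, 0, 0, 0, 0]
    - [0, 0, 0.2, 0, 0, 0, 0]
    - [0, 0, 0, 0, 0, 0, 0]

```text
time: 13.63
tool_pos: [0.4959, 0.1435, 0.1769]
tcp_rot: [0.0, 0.685, 0.728, -0.0]
force: [1.0, -0.2, 0.7]
grip_width: 0.0002
gripper_force: 0.0
```

Request:
apply_moves:
  targets:
    - [0, 0, 0.1, 0, 0, 0, 0]
    - [0, 0, 0.1, 0, 0, 0, 0]
    - [0, 0, 0.1, 0, 0, 0, 0]
    - [0, 0, 0, 0, 0, 0, 0]

```text
time: 13.97
tool_pos: [0.496, 0.1435, 0.1759]
tcp_rot: [-0.001, 0.685, 0.728, 0.0]
force: [-4.4, -0.9, 16.1]
grip_width: -0.0001
gripper_force: 8.2
```

The cap bottoms out at z = 0.176 with 16 N. Lifting off and backing away.

Request:
apply_moves:
  targets:
    - [0, 0, 0, 0, 0, 0, 0]
    - [0, 0, -1, 0, 0, 0, 0]
    - [0, 0, -2, 0, 0, 0, 0]
    - [0, 0, -3, 0, 0, 0, 0]
    - [0, 0, -3, 0, 0, 0, 0]
    - [2, 0, -2, 0, 0, 0, 0]
    - [3, 0, 0, 0, 0, 0, 0]
    - [3, 0, 0, 0, 0, 0, 0]
    - [3, 0, 0, 0, 0, 0, 0]
    - [3, 0, 0, 0, 0, 0, 0]
    - [0, 0, 0, 0, 0, 0, 0]
    - [0, 0, 0, 0, 0, 0, 0]

```text
time: 14.97
tool_pos: [0.4867, 0.2856, 0.284]
tcp_rot: [-0.0, 0.683, 0.73, -0.0]
force: [-0.1, -1.1, 0.3]
grip_width: -0.0002
gripper_force: 0.0
```

Run:
```python
from h import *
s=read_camera("scene"); p=read_camera("top"); st()
for n in ["paste_bowl","mould_half","cigar_tray","lock_top"]: print(n,world(n,s)[:1],world(n,p)[:1])
a=[cv2.resize(s["image"][125:185,240:320],(400,300),interpolation=2),cv2.resize(p["image"][231:291,190:270],(400,300),interpolation=2)]
cv2.imwrite("pics/c6.png",np.hstack(a))
```

```text
15.0667 [0.4874 0.2822 0.2841] 
 [[-0.06   0.998 -0.   ]
 [ 0.998  0.06  -0.001]
 [-0.001 -0.    -1.   ]] 
j [-0.973  0.355  0.484  1.939 -0.207  0.896 -0.325] f [-0.3 -0.2 -1.1] t [-0.04  0.01  0.03] 9.681766616861943e-05 0.0
paste_bowl [(0.76, array([ 6.298e-01, -7.420e-02, -4.000e-04]))] [(0.69, array([ 0.6266, -0.08  , -0.001 ]))]
mould_half [(0.74, array([ 0.6559,  0.1282, -0.0044]))] [(0.57, array([ 0.6558,  0.1301, -0.0014]))]
cigar_tray [(0.98, array([ 0.4796, -0.2223,  0.0027]))] [(0.81, array([ 0.4711, -0.2188,  0.0013]))]
lock_top [(0.59, array([0.4966, 0.1427, 0.1745]))] [(0.47, array([0.4965, 0.1453, 0.1727]))]
```

View pics/c6.png

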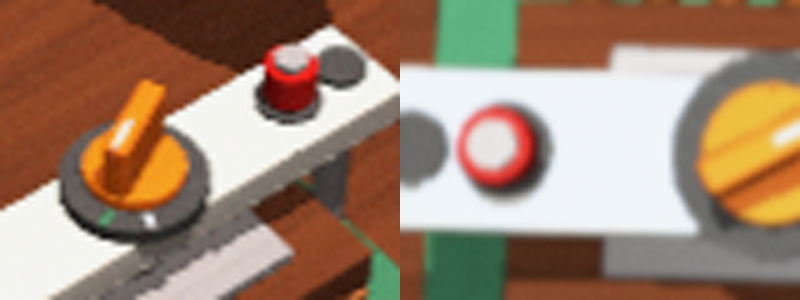

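The cap is down: its stud shows through the top at (290,57) and the network puts the top at about 174 mm. The knob pointer is at the green mark and the loose things have not moved. Handing in.

```bash
python3 -c "
from cell import manip
print(manip.close_job())"
```

```text
the job is handed in; nothing more can be done
None
```

I turned the knob one click past its detent, so the pointer rests at the green mark, then pressed the lock cap fully home. The gripper is clear, the bowl, mould half and tray are where they were, and I handed the job in at about 15 s.

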